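Ease open the low pop-lid caddy

ROBOT

A 6-joint arm with a two-finger parallel gripper is mounted at the origin on the work surface. World frame = base frame: x ahead of the robot, y to its left, z up, the work surface at z = 0. Lengths are in mm, angles in rad, forces in N, time in s.
With the tool pointing down it reaches from about 350 to 775 mm from the base axis. Payload 7.3 kg.
Tool frame: the origin (TCP) lies between the finger pads; the fingertips stand 14 mm ahead of it and the grasp point (between the pads) lies 5 mm behind it; z points along the fingers, y is the line along which they close (so a half turn about z gives the same grasp; the last joint's range is limited). The gripper opens to 92 mm and grips with 3 to 60 N. Pads are 19 mm wide; open, the fingers measure 130 mm over their backs; the gripper's body (75 mm by 190 mm) begins 47 mm behind the grasp point.
Start: joints at [0.998, 0.342, 1.524, -0, 1.275, -0.146], TCP at [217.317, 477.93, 240.741] pointing down, gripper open.
Joint ranges: [-2.53, 2.53], [-0.77, 2.02], [0.04, 2.7], [-1, 4.14], [0.28, 2.66], [-3.11, 3.11]. Speed limits (rad/s): [2.57, 2.57, 3.14, 3.14, 3.14, 3.14].

INTERFACE

Orientations are given as [roll, pitch, yaw] about the fixed x, y, z axes, in that order (R = Rz(yaw) Ry(pitch) Rx(roll)).
In Python, from plant import get_obs, cams, close_job gives the robot as it stands. The module is installed in compiled form; this text tells all that it offers.
- The arm moves only by the shell command python3 -m creep 'ROWS'. ROWS is JSON, a list of rows, each an object of numbers: "hand": the opening, from 0 (shut) to 1 (fully open); "tx", "ty", "tz": the shift along the tool's x, y, z in m; "spin": the turn about the tool's z in degrees. In form: [{"hand": .., "tx": .., "ty": .., "tz": .., "spin": ..}, ...]. A call has 1 to 5 rows; each row shifts and turns the commanded pose from where the row before left it, along the tool's axes as they then stand; what a row does not reach is not made up. A row lasts 1/8 s, in which the tool goes at most 62.5 mm and 10.7 degrees, less where a joint would pass 70% of its speed; a pose out of reach is approached as far as the arm can. A call is refused whole if a number of a shift passes 0.0625 or a number of a turn 10.7, either way. A call with a gripper value outside its range is refused whole. The fingers move at their own pace and stop on an object; the grip force is fixed at half the most. Time passes only in rows, so rows that do not move let the fingers close. It gives the time, the measured TCP pose, the force, the opening and the grip force at its end, in the units of the state.
- get_obs(): the state, without advancing time (a new reading comes with each control period).
- cams.capture(name): name is "scene" or "top"; returns a dict with "color" (384x512x3 uint8, red, green, blue), "K" (3x3 intrinsics, pixels), "R" (3x3) and "t" (3): a world point X has camera coordinates R X + t. Camera axes: x right, y down, z forward; pixel columns grow to the right and rows downward; lengths in mm; the calibration is good to about 2 mm. A picture is of the moment at which its call begins. There is no depth.
- close_job(): hands the job in; it is judged then, once.
The state is a dict: "time": time; "joint_positions": joint angles; "dq": joint speeds; "tau": joint torques, N m; "tool_pos": TCP position; "tcp_rot": TCP orientation; "contact_force": force on the tool from outside, world axes, zero at the start; "moment": the same for the moment, N m; "grip_width": finger opening in mm; "finger_force": force on a finger pad.
Only numpy, scipy, OpenCV 4.12 (cv2) and the standard library are available. Lean on these libraries where they do the work, as an engineer would, in place of code of your own. Each camera call takes 0.05 s, during which the arm holds its last target. There are 200 camera calls.

TASK

On the kitchen island stand two steel caddies with sprung wooden lids. Open the low one: press the button catch in its lid, and keep your fingertip on the lid so that it rises steadily instead of flying open, until it stands fully open by itself. Leave the tall caddy shut.

Things in the scene. Friction and masses are not known exactly. Their poses are not given: they have to be found in the camera images.
- low_caddy: Low steel box, 130 (x) by 110 (y), 100 mm high to the top of its shut wooden lid; fixed to the island. Origin: centre of its underside, z up; -x is its front (button), +x its back (hinge). Lid 10 mm thick, covering the whole top; front edge at x -65 mm. Hinge axis along y at x +62, z 95 mm. Slowly moved in an arc about this axis, up then back, a fingertip on top lets the lid follow it.
- low_button (a point): Centre of the top of the low caddy's button: a dark 13 mm square in a 16 mm square window of the lid, at x -47, y 0, z 105 mm in the caddy's frame. Stands 5 mm above the lid, goes down 5 mm, flush, under about 5 N; the catch lets go at 3 mm. Shut fingertips centred on it are wider than the window, so the freed lid rises against them (1 to 2 N). Axes as the caddy's.
- low_lid (a joint): Angle of the low caddy's lid, rad: 0 shut, 1.45 fully open, nearly upright; the front edge rises and swings to the back. A spring drives it all the way and keeps it open: strong at first (left alone it snaps up at over 6 rad/s), weak from 1.1 rad on. It counts as flying open above 3 rad/s.
- tall_lid (a joint): Angle of the tall caddy's lid, rad, 0 shut. That caddy is like the low one (130 by 110 mm, same lid and button) but 150 mm high, standing across the island from it. It stays shut.
There are look-alikes about, which are no part of the job. Leave any green or yellow look-alike of the low_caddy alone.

How it is judged (in metres and radians):
At the end, for the whole second after the job is handed in: The low caddy's lid stands open by more than 1.2 rad and at rest (under 0.2 rad/s), and the tall caddy's lid is shut (under 0.1 rad) (value of joint low_lid above 1.2 rad and velocity of joint low_lid between -0.2 and 0.2 rad/s and value of joint tall_lid below 0.1 rad); the robot touches nothing.
It fails at once if the low caddy's lid flies open (faster than 3 rad/s once it is 0.2 rad open) (value of joint low_lid above 0.2 rad and velocity of joint low_lid above 3 rad/s).
It fails at once if the tall caddy's lid is opened (value of joint tall_lid above 0.1 rad).
It also fails if it takes over 35 s, if anything falls off the work surface, if the arm or the gripper's body presses on something with over 40 N, if the wrist force passes 120 N, or if a joint passes its speed limit or range.

## Working session

There is one attempt and no reset: what is moved stays moved. The work goes in short steps, Python scripts to look and compute and a shell command to move; the robot and the scene stay as the last step left them, time stands still between calls to the robot, and variables do not carry over. Pictures are saved under pics/ and viewed, at most 10 in all, crops included, and the job is handed in when it is done.

```bash
mkdir -p pics; python3 - <<'E'
from plant import get_obs,cams
import cv2,pickle
o=get_obs();print({k:o[k] for k in('time','tool_pos','tcp_rot','contact_force','grip_width')})
d={}
for n in('scene','top'):
    d[n]=cams.capture(n);cv2.imwrite(f'pics/{n}0.png',d[n]['color'][...,::-1])
    print(n,d[n]['K'],d[n]['R'],d[n]['t'])
pickle.dump(d,open('d0.pkl','wb'))
E
```

```text
{'time': 0.0, 'tool_pos': array([217.09483155, 477.5790034 , 240.0731021 ]), 'tcp_rot': array([-3.14008445e+00, -1.96849713e-04,  2.71479858e+00]), 'contact_force': array([ 0.15783586, -0.17496682,  1.20007071]), 'grip_width': 91.923533098329}
scene [[364.97096319   0.         252.84154943]
 [  0.         364.97096319 188.38056857]
 [  0.           0.           1.        ]] [[-0.38433258  0.92313869 -0.01016989]
 [ 0.57136348  0.22919556 -0.78804389]
 [-0.72514291 -0.30868164 -0.61553506]] [ 289.03202618 -200.15397931 1259.17103484]
top [[430.83624126   0.         250.66080684]
 [  0.         430.83624126 187.62039783]
 [  0.           0.           1.        ]] [[ 0.00623335 -0.99997052  0.00448445]
 [-0.97510015 -0.00707234 -0.22165215]
 [ 0.22167734 -0.00299115 -0.97511549]] [-92.54711842 550.31528815 979.81580838]
```

View pics/scene0.png

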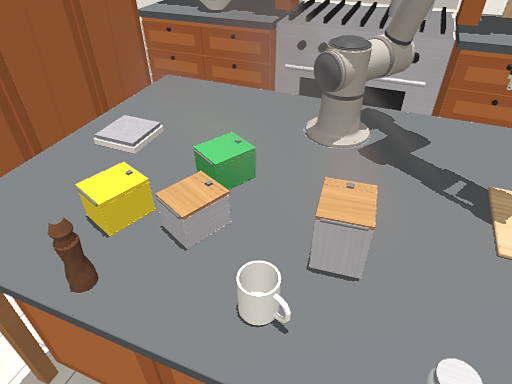

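View pics/top0.png

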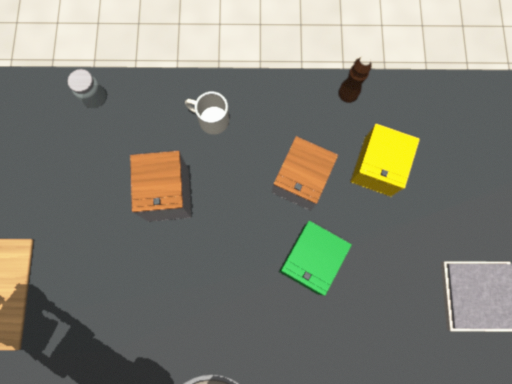

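The scene view shows the low wooden-lidded caddy at about (195,195), with its button at (208,183). In the top view it is at (306,172), with its button at (298,187). The tall caddy is at (157,185) in the top view, and the green and yellow look-alikes stand beside the low one.

```bash
cat > h.py <<'E'
import numpy as np,cv2
def ray(c,uv,z):
    d=c['R'].T@np.linalg.inv(c['K'])@[uv[0],uv[1],1];o=-c['R'].T@c['t'];return o+d*(z-o[2])/d[2]
def tri(c1,u1,c2,u2):
    P=[c['K']@np.c_[c['R'],c['t']] for c in(c1,c2)]
    X=cv2.triangulatePoints(P[0],P[1],np.float64(u1),np.float64(u2)).ravel();return X[:3]/X[3]
E
python3 - <<'E'
import pickle;from h import *
d=pickle.load(open('d0.pkl','rb'));B={}
for n,(x0,y0,x1,y1) in {'top':(265,130,345,215),'scene':(150,170,235,220)}.items():
    im=d[n]['color'];h=cv2.cvtColor(im,cv2.COLOR_RGB2HSV)
    m=((h[...,1]>100)&(h[...,2]>90)&(h[...,0]<18)).astype('uint8')
    w=np.zeros_like(m);w[y0:y1,x0:x1]=m[y0:y1,x0:x1]
    c=max(cv2.findContours(w,0,2)[0],key=cv2.contourArea)
    r=cv2.minAreaRect(c)
    hull=np.zeros_like(m);cv2.fillPoly(hull,[cv2.convexHull(c)],1)
    dark=(hull>0)&(im.max(2)<85)
    k,l,s,ce=cv2.connectedComponentsWithStats(dark.astype('uint8'))
    print(n,cv2.contourArea(c),[(s[i].tolist(),ce[i].round(1)) for i in range(1,k) if s[i,4]>4])
    i=1+np.argmax(s[1:,4]);B[n]=ce[i]
    q=cv2.approxPolyN(cv2.convexHull(c),4,ensure_convex=True).reshape(-1,2)
    P=np.array([ray(d[n],p,100) for p in q])[:,:2]
    print(P.round(1),'mean',P.mean(0),'len',np.linalg.norm(P-np.roll(P,-1,0),axis=1),'button@105',ray(d[n],B[n],105))
print('tri',tri(d['top'],B['top'],d['scene'],B['scene']))
E
```

```text
top 2460.5 []Traceback (most recent call last):
  File "<stdin>", line 13, in <module>
    return _wrapfunc(a, 'argmax', axis=axis, out=out, **kwds)
    return bound(*args, **kwds)
ValueError: attempt to get argmax of an empty sequence
```

```bash
python3 - <<'E'
import pickle;from h import *
d=pickle.load(open('d0.pkl','rb'));B={}
for n,(x0,y0,x1,y1),(bx,by) in [('top',(265,130,345,215),(298,187)),('scene',(150,170,235,220),(208,183))]:
    im=d[n]['color'];h=cv2.cvtColor(im,cv2.COLOR_RGB2HSV)
    m=((h[...,1]>90)&(h[...,2]>70)&(h[...,0]<18)).astype('uint8')
    w=np.zeros_like(m);w[y0:y1,x0:x1]=m[y0:y1,x0:x1]
    c=max(cv2.findContours(w,0,2)[0],key=cv2.contourArea)
    dark=np.zeros_like(m);s=np.s_[by-7:by+8,bx-8:bx+9]
    dark[s]=(h[s][...,1]<100)
    k,l,st,ce=cv2.connectedComponentsWithStats(dark)
    print(n,cv2.contourArea(c),[(st[i].tolist(),ce[i].round(1)) for i in range(1,k)])
    i=min(range(1,k),key=lambda i:np.hypot(*(ce[i]-(bx,by))));B[n]=ce[i]
    q=cv2.approxPolyN(cv2.convexHull(c),4,ensure_convex=True).reshape(-1,2)
    P=np.array([ray(d[n],p,100) for p in q])[:,:2]
    print(P.round(1).tolist(),'mean',P.mean(0),'len',np.linalg.norm(P-np.roll(P,-1,0),axis=1),'button@105',ray(d[n],B[n],105))
print('tri',tri(d['top'],B['top'],d['scene'],B['scene']))
E
```

```text
top 2485.0 [([295, 183, 7, 8, 40], array([297.9, 186.2])), ([290, 192, 5, 3, 9], array([291.4, 193.4]))]
[[625.6, -295.4], [504.6, -239.8], [551.3, -140.8], [672.3, -194.1]] mean [ 588.4395413  -217.52144611] len [133.10123168 109.53572024 132.21556598 111.51497215] button@105 [ 545.25603    -198.26522313  105.        ]
scene 1760.0 [([205, 180, 8, 6, 34], array([208.2, 182.4]))]
[[556.6, -134.4], [677.2, -191.0], [628.8, -294.5], [508.9, -239.0]] mean [ 592.89057066 -214.7067057 ] len [133.20904362 114.25309884 132.11372067 114.96405763] button@105 [ 549.60040848 -196.62037417  105.        ]
tri [ 546.0154448  -198.70426181  101.88041502]
```

The low caddy's measured lid is about 110 by 132 mm, which fits the given size. Its centre is near (590,-216), yaw about -24.6°, and the button is near (547,-197). The tool's x already lies along the caddy's -x, so no spin is needed. I'll shut the fingers and travel at the present height.

```bash
python3 -m creep '[{"hand":0,"tx":-0.0387,"ty":-0.0318},{"hand":0,"tx":-0.0387,"ty":-0.0318},{"hand":0,"tx":-0.0387,"ty":-0.0318},{"hand":0,"tx":-0.0387,"ty":-0.0318},{"hand":0,"tx":-0.0387,"ty":-0.0318}]'
python3 -m creep '[{"hand":0,"tx":-0.0387,"ty":-0.0318},{"hand":0,"tx":-0.0387,"ty":-0.0318},{"hand":0,"tx":-0.0387,"ty":-0.0318},{"hand":0,"tx":-0.0387,"ty":-0.0318},{"hand":0,"tx":-0.0387,"ty":-0.0318}]'
python3 -m creep '[{"hand":0,"tx":-0.0387,"ty":-0.0318},{"hand":0,"tx":-0.0387,"ty":-0.0318},{"hand":0,"tx":-0.0387,"ty":-0.0318},{"hand":0,"tx":-0.0387,"ty":-0.0318},{"hand":0}]'
cat >> h.py <<'E'
def where(yaw=np.radians(-24.6),c=np.array([590.,-216.])):
    from plant import get_obs
    o=get_obs();p=o['tool_pos'];b=c-47*np.array([np.cos(yaw),np.sin(yaw)])
    a=o['tcp_rot'][2];e=b-p[:2];r=p[:2]-c
    print('t',o['time'],'tcp',p.round(1),o['tcp_rot'].round(3),'F',o['contact_force'].round(1),'button tx,ty',
     (e@[np.cos(a),np.sin(a)]).round(1),(e@[np.sin(a),-np.cos(a)]).round(1),'tip z',round(p[2]-14,1),
     'caddy x,y',(r@[np.cos(yaw),np.sin(yaw)]).round(1),(r@[-np.sin(yaw),np.cos(yaw)]).round(1))
E
python3 -c "from h import *;where()"
```

```text
t 0.1 tcp [217.1 477.6 240.1] [-3.14  -0.     2.715] F [ 0.8 -1.   1.2] button tx,ty -579.6 -476.9 tip z 226.1 caddy x,y -627.8 475.5invalid input at $[0]: expected keys hand, tx, ty, tz, spin
invalid input at $[0]: expected keys hand, tx, ty, tz, spin
invalid input at $[0]: expected keys hand, tx, ty, tz, spin
```

All five keys are needed in each row.

```bash
python3 -m creep '[{"hand":0,"tx":-0.0387,"ty":-0.0318,"tz":0,"spin":0},{"hand":0,"tx":-0.0387,"ty":-0.0318,"tz":0,"spin":0},{"hand":0,"tx":-0.0387,"ty":-0.0318,"tz":0,"spin":0},{"hand":0,"tx":-0.0387,"ty":-0.0318,"tz":0,"spin":0},{"hand":0,"tx":-0.0387,"ty":-0.0318,"tz":0,"spin":0}]'
python3 -c "from h import *;where()"
```

```text
time: 0.72
tool_pos: [327.9, 251.6, 240.6]
tcp_rot: [-3.141, -0.0, 2.715]
contact_force: [0.2, -1.0, -0.1]
grip_width: 46.7
finger_force: 0.0
t 0.725 tcp [327.9 251.6 240.6] [-3.141 -0.     2.715] F [ 0.2 -1.  -0.1] button tx,ty -385.0 -317.1 tip z 226.6 caddy x,y -432.9 316.0
```

```bash
python3 -m creep '[{"hand":0,"tx":-0.0385,"ty":-0.0317,"tz":0,"spin":0},{"hand":0,"tx":-0.0385,"ty":-0.0317,"tz":0,"spin":0},{"hand":0,"tx":-0.0385,"ty":-0.0317,"tz":0,"spin":0},{"hand":0,"tx":-0.0385,"ty":-0.0317,"tz":0,"spin":0},{"hand":0,"tx":-0.0385,"ty":-0.0317,"tz":0,"spin":0}]'
python3 -m creep '[{"hand":0,"tx":-0.0385,"ty":-0.0317,"tz":0,"spin":0},{"hand":0,"tx":-0.0385,"ty":-0.0317,"tz":0,"spin":0},{"hand":0,"tx":-0.0385,"ty":-0.0317,"tz":0.0,"spin":0},{"hand":0,"tx":-0.0385,"ty":-0.0317,"tz":0.02,"spin":0},{"hand":0,"tx":-0.0385,"ty":-0.0317,"tz":0.03,"spin":0}]'
python3 -m creep '[{"hand":0,"tx":0,"ty":0,"tz":0.03,"spin":0},{"hand":0,"tx":0,"ty":0,"tz":0,"spin":0}]'
python3 - <<'E'
from h import *;from plant import cams
where()
for n in('scene','top'):
    c=cams.capture(n)
    X=np.array([590-47*.909,-216+47*.416,105]);q=c['K']@(c['R']@X+c['t']);q=(q[:2]/q[2]).astype(int);print(n,q)
    im=c['color'][max(0,q[1]-60):q[1]+40,q[0]-60:q[0]+60,::-1]
    cv2.imwrite(f'pics/{n}1.png',cv2.resize(im,None,fx=5,fy=5,interpolation=2))
E
```

```text
time: 1.35
tool_pos: [437.6, 27.5, 240.6]
tcp_rot: [3.141, -0.0, 2.715]
contact_force: [1.1, -0.2, -0.2]
grip_width: 0.6
finger_force: 0.0
time: 1.98
tool_pos: [547.8, -196.6, 190.6]
tcp_rot: [3.141, 0.002, 2.715]
contact_force: [0.8, 0.2, 0.7]
grip_width: 0.5
finger_force: 0.0
time: 2.22
tool_pos: [545.2, -194.5, 157.9]
tcp_rot: [3.141, -0.007, 2.714]
contact_force: [-0.3, 0.3, -0.1]
grip_width: 0.5
finger_force: 0.0
t 2.225 tcp [ 545.2 -194.5  157.9] [ 3.141 -0.007  2.714] F [-0.3  0.3 -0.1] button tx,ty -2.7 -0.9 tip z 143.9 caddy x,y -49.7 0.9
scene [208 181]
top [297 185]
```

View pics/scene1.png

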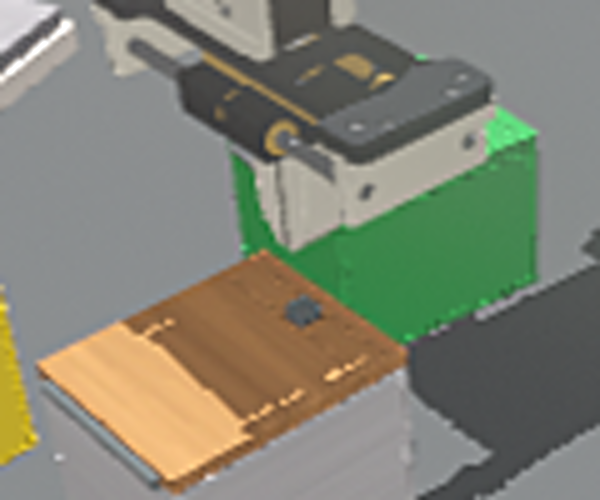

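The crop shows the shut fingertips hovering above the low caddy's lid, over the button at about (303,310), clear of the green box behind.

```bash
python3 -m creep '[{"hand":0,"tx":0,"ty":0,"tz":0.012,"spin":0},{"hand":0,"tx":0,"ty":0,"tz":0.012,"spin":0},{"hand":0,"tx":0,"ty":0,"tz":0,"spin":0},{"hand":0,"tx":0,"ty":0,"tz":0,"spin":0}]'
python3 -c "from h import *;where()"
```

```text
time: 2.82
tool_pos: [547.0, -194.8, 136.9]
tcp_rot: [3.142, 0.0, 2.715]
contact_force: [0.4, 0.1, 0.5]
grip_width: 0.2
finger_force: 0.0
t 2.825 tcp [ 547.  -194.8  136.9] [3.142 0.    2.715] F [0.4 0.1 0.5] button tx,ty -0.9 -1.4 tip z 122.9 caddy x,y -47.9 1.4
```

```bash
python3 -m creep '[{"hand":0,"tx":-0.001,"ty":-0.002,"tz":0.008,"spin":0},{"hand":0,"tx":0,"ty":0,"tz":0.006,"spin":0},{"hand":0,"tx":0,"ty":0,"tz":0.003,"spin":0},{"hand":0,"tx":0,"ty":0,"tz":0,"spin":0},{"hand":0,"tx":0,"ty":0,"tz":0,"spin":0}]'
python3 -c "from h import *;where()"
python3 -m creep '[{"hand":0,"tx":0,"ty":0,"tz":0.0015,"spin":0},{"hand":0,"tx":0,"ty":0,"tz":0,"spin":0}]'
python3 -c "from h import *;where()"
```

```text
time: 3.45
tool_pos: [547.1, -197.1, 119.8]
tcp_rot: [3.142, 0.0, 2.715]
contact_force: [0.3, -0.1, 0.5]
grip_width: 0.6
finger_force: 0.0
t 3.45 tcp [ 547.1 -197.1  119.8] [3.142 0.    2.715] F [ 0.3 -0.1  0.5] button tx,ty 0.1 0.7 tip z 105.8 caddy x,y -46.9 -0.7
time: 3.7
tool_pos: [547.2, -197.1, 118.5]
tcp_rot: [3.141, 0.001, 2.715]
contact_force: [0.4, 0.0, 2.3]
grip_width: 0.2
finger_force: 0.9
t 3.7 tcp [ 547.2 -197.1  118.5] [3.141e+00 1.000e-03 2.715e+00] F [0.4 0.  2.3] button tx,ty 0.2 0.7 tip z 104.5 caddy x,y -46.8 -0.7
```

Contact comes at about 105 mm, as expected. I'll press on in small steps.

```bash
for i in 1; do :; done
python3 -m creep '[{"hand":0,"tx":0,"ty":0,"tz":0.0015,"spin":0},{"hand":0,"tx":0,"ty":0,"tz":0.001,"spin":0},{"hand":0,"tx":0,"ty":0,"tz":0,"spin":0}]'
python3 -m creep '[{"hand":0,"tx":0,"ty":0,"tz":0.001,"spin":0},{"hand":0,"tx":0,"ty":0,"tz":0.0005,"spin":0},{"hand":0,"tx":0,"ty":0,"tz":0,"spin":0}]'
python3 -c "from h import *;where()"
```

```text
time: 4.08
tool_pos: [547.2, -197.1, 116.0]
tcp_rot: [3.142, 0.001, 2.715]
contact_force: [0.4, -0.1, 4.1]
grip_width: 0.6
finger_force: 2.5
time: 4.45
tool_pos: [547.2, -197.1, 114.6]
tcp_rot: [3.142, 0.001, 2.715]
contact_force: [-0.9, 0.2, 6.3]
grip_width: 0.2
finger_force: 3.1
t 4.45 tcp [ 547.2 -197.1  114.6] [3.142e+00 1.000e-03 2.715e+00] F [-0.9  0.2  6.3] button tx,ty 0.2 0.7 tip z 100.6 caddy x,y -46.8 -0.7
```

```bash
python3 - <<'E'
import numpy as np
th=np.r_[0,.03,.07,.12,np.arange(.18,1.1,.07),np.arange(1.1,1.46,.07)]
r=118.3-14*(th/1.45)
x=-r*np.cos(th)+5*np.sin(th);z=r*np.sin(th)+5*np.cos(th)
for a in zip(th[1:].round(2),(-np.diff(x)).round(1),(-np.diff(z)).round(1),(z[1:]+95+14).round(0),(x[1:]+9.5+62).round(0)):print(*map(float,a))
E
```

```text
0.03 -0.5 -3.5 118.0 -46.0
0.07 -0.8 -4.7 122.0 -45.0
0.12 -1.3 -5.8 128.0 -44.0
0.18 -1.9 -6.8 135.0 -42.0
0.25 -2.7 -7.7 143.0 -40.0
0.32 -3.3 -7.5 150.0 -36.0
0.39 -3.8 -7.2 157.0 -33.0
0.46 -4.2 -6.9 164.0 -28.0
0.53 -4.7 -6.5 171.0 -24.0
0.6 -5.1 -6.1 177.0 -19.0
0.67 -5.5 -5.7 182.0 -13.0
0.74 -5.8 -5.3 188.0 -7.0
0.81 -6.2 -4.8 192.0 -1.0
0.88 -6.4 -4.3 197.0 5.0
0.95 -6.7 -3.9 201.0 12.0
1.02 -6.9 -3.4 204.0 19.0
1.09 -7.1 -2.8 207.0 26.0
1.1 -1.0 -0.4 207.0 27.0
1.17 -7.2 -2.2 209.0 34.0
1.24 -7.3 -1.7 211.0 42.0
1.31 -7.4 -1.2 212.0 49.0
1.38 -7.4 -0.7 213.0 57.0
1.45 -7.4 -0.1 213.0 64.0
```

```bash
python3 -m creep '[{"hand":0,"tx":-0.0005,"ty":0,"tz":-0.0035,"spin":0},{"hand":0,"tx":-0.0008,"ty":0,"tz":-0.0047,"spin":0},{"hand":0,"tx":-0.0013,"ty":0,"tz":-0.0058,"spin":0},{"hand":0,"tx":-0.0019,"ty":0,"tz":-0.0068,"spin":0}]'
python3 - <<'E'
from h import *;from plant import cams
where();c=cams.capture('scene');cv2.imwrite('pics/s2.png',cv2.resize(c['color'][90:260,100:300,::-1],None,fx=3,fy=3))
E
```

```text
time: 4.95
tool_pos: [551.0, -198.9, 135.3]
tcp_rot: [3.141, -0.001, 2.715]
contact_force: [-1.3, 0.7, 1.9]
grip_width: 0.2
finger_force: 0.7
t 4.95 tcp [ 551.  -198.9  135.3] [ 3.141e+00 -1.000e-03  2.715e+00] F [-1.3  0.7  1.9] button tx,ty 4.4 0.7 tip z 121.3 caddy x,y -42.6 -0.7
```

View pics/s2.png

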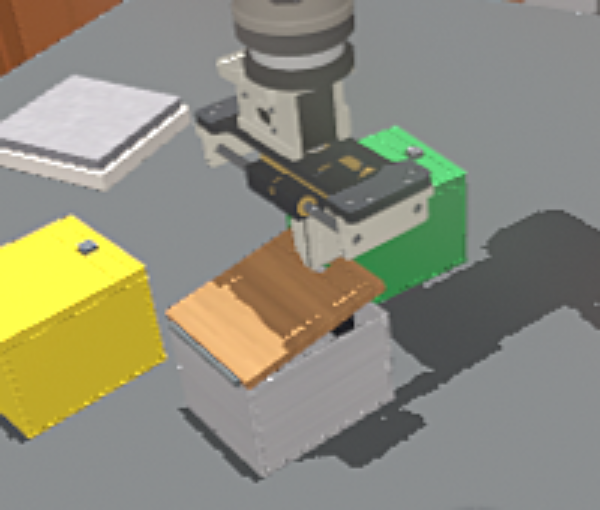

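The lid is slightly open and following the fingertips, with about 2 N of contact. I'll continue the arc.

```bash
python3 -m creep '[{"hand":0,"tx":-0.0027,"ty":0,"tz":-0.0077,"spin":0},{"hand":0,"tx":-0.0033,"ty":0,"tz":-0.0075,"spin":0},{"hand":0,"tx":-0.0038,"ty":0,"tz":-0.0072,"spin":0},{"hand":0,"tx":-0.0042,"ty":0,"tz":-0.0069,"spin":0},{"hand":0,"tx":-0.0047,"ty":0,"tz":-0.0065,"spin":0}]'
python3 -c "from h import *;where()"
python3 -m creep '[{"hand":0,"tx":-0.0051,"ty":0,"tz":-0.0061,"spin":0},{"hand":0,"tx":-0.0055,"ty":0,"tz":-0.0057,"spin":0},{"hand":0,"tx":-0.0058,"ty":0,"tz":-0.0053,"spin":0},{"hand":0,"tx":-0.0062,"ty":0,"tz":-0.0048,"spin":0}]'
python3 - <<'E'
from h import *;from plant import cams
where();c=cams.capture('scene');cv2.imwrite('pics/s3.png',cv2.resize(c['color'][90:260,100:300,::-1],None,fx=3,fy=3))
E
```

```text
time: 5.62
tool_pos: [568.2, -206.9, 171.3]
tcp_rot: [-3.141, -0.0, 2.715]
contact_force: [-0.4, -0.1, 1.4]
grip_width: 0.7
finger_force: 0.6
t 5.625 tcp [ 568.2 -206.9  171.3] [-3.141 -0.     2.715] F [-0.4 -0.1  1.4] button tx,ty 23.4 0.8 tip z 157.3 caddy x,y -23.6 -0.7
time: 6.12
tool_pos: [589.0, -216.2, 193.0]
tcp_rot: [3.141, -0.0, 2.715]
contact_force: [0.4, 0.4, 1.5]
grip_width: 0.6
finger_force: 0.5
t 6.125 tcp [ 589.  -216.2  193. ] [ 3.141 -0.     2.715] F [0.4 0.4 1.5] button tx,ty 46.2 0.7 tip z 179.0 caddy x,y -0.8 -0.6
```

View pics/s3.png

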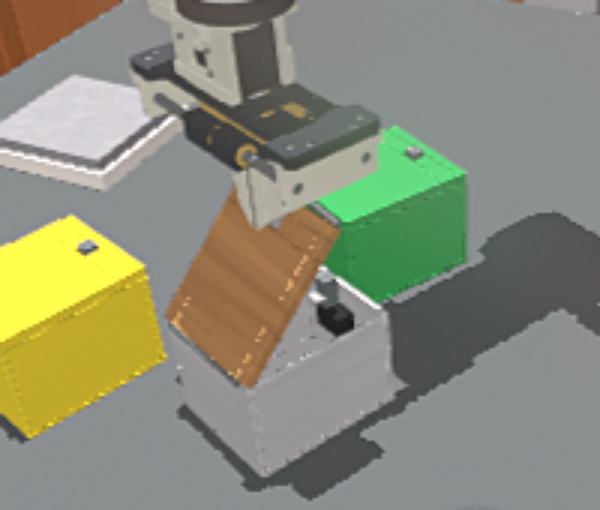

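The lid is at about 0.8 rad and still resting against the tip. Continuing.

```bash
python3 -m creep '[{"hand":0,"tx":-0.0064,"ty":0,"tz":-0.0043,"spin":0},{"hand":0,"tx":-0.0067,"ty":0,"tz":-0.0039,"spin":0},{"hand":0,"tx":-0.0069,"ty":0,"tz":-0.0034,"spin":0},{"hand":0,"tx":-0.0071,"ty":0,"tz":-0.0028,"spin":0},{"hand":0,"tx":-0.0072,"ty":0,"tz":-0.0025,"spin":0}]'
python3 -c "from h import *;where()"
python3 -m creep '[{"hand":0,"tx":-0.0073,"ty":0,"tz":-0.0017,"spin":0},{"hand":0,"tx":-0.0074,"ty":0,"tz":-0.0012,"spin":0},{"hand":0,"tx":-0.0074,"ty":0,"tz":-0.0007,"spin":0},{"hand":0,"tx":-0.0074,"ty":0,"tz":0,"spin":0},{"hand":0,"tx":-0.0074,"ty":0,"tz":0,"spin":0}]'
python3 - <<'E'
from h import *;from plant import cams
where();c=cams.capture('scene');cv2.imwrite('pics/s4.png',cv2.resize(c['color'][90:260,100:300,::-1],None,fx=3,fy=3))
E
```

```text
time: 6.8
tool_pos: [620.3, -230.4, 209.7]
tcp_rot: [3.141, -0.0, 2.715]
contact_force: [-0.3, 0.1, 0.2]
grip_width: 0.3
finger_force: 0.2
t 6.8 tcp [ 620.3 -230.4  209.7] [ 3.141 -0.     2.715] F [-0.3  0.1  0.2] button tx,ty 80.6 0.7 tip z 195.7 caddy x,y 33.6 -0.5
time: 7.42
tool_pos: [653.8, -245.7, 213.0]
tcp_rot: [3.142, -0.0, 2.715]
contact_force: [-0.6, -0.1, 0.1]
grip_width: 0.1
finger_force: 0.0
t 7.425 tcp [ 653.8 -245.7  213. ] [ 3.142 -0.     2.715] F [-0.6 -0.1  0.1] button tx,ty 117.4 0.7 tip z 199.0 caddy x,y 70.4 -0.4
```

View pics/s4.png

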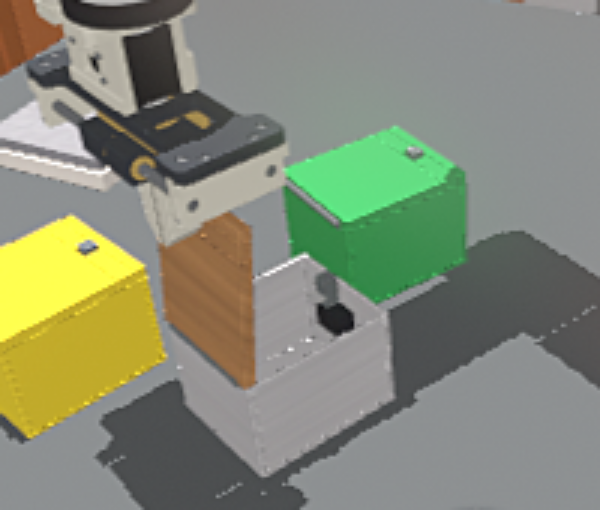

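The lid now stands nearly upright at its stop, with no force on the tip. I'll back away from it, rise, and check.

```bash
python3 -m creep '[{"hand":0,"tx":-0.01,"ty":0,"tz":0,"spin":0},{"hand":0,"tx":-0.012,"ty":0,"tz":0,"spin":0},{"hand":0,"tx":-0.008,"ty":0,"tz":-0.015,"spin":0},{"hand":0,"tx":0,"ty":0,"tz":-0.03,"spin":0},{"hand":0,"tx":0,"ty":0,"tz":-0.03,"spin":0}]'
python3 -m creep '[{"hand":0,"tx":0,"ty":0,"tz":0,"spin":0},{"hand":0,"tx":0,"ty":0,"tz":0,"spin":0},{"hand":0,"tx":0,"ty":0,"tz":0,"spin":0},{"hand":0,"tx":0,"ty":0,"tz":0,"spin":0},{"hand":0,"tx":0,"ty":0,"tz":0,"spin":0}]'
python3 - <<'E'
from h import *;from plant import cams
where();c=cams.capture('scene');cv2.imwrite('pics/s5.png',c['color'][...,::-1])
E
```

```text
time: 8.1
tool_pos: [680.7, -257.9, 288.6]
tcp_rot: [3.141, -0.001, 2.715]
contact_force: [0.3, 0.3, 0.3]
grip_width: 0.3
finger_force: 0.0
time: 8.72
tool_pos: [680.7, -257.9, 287.7]
tcp_rot: [3.141, -0.001, 2.715]
contact_force: [0.6, 0.6, 0.7]
grip_width: 0.5
finger_force: 0.0
t 8.725 tcp [ 680.7 -257.9  287.7] [ 3.141e+00 -1.000e-03  2.715e+00] F [0.6 0.6 0.7] button tx,ty 146.9 0.7 tip z 273.7 caddy x,y 99.9 -0.3
```

View pics/s5.png

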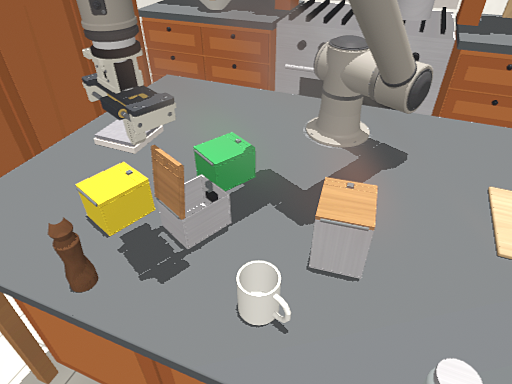

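The low lid stands upright by itself around (168,182). The tall caddy at (347,200) is shut, and the gripper is clear of everything.

```bash
python3 -c "from plant import close_job;print(close_job())"
```

```text
the job is handed in; nothing more can be done
None
```

The low caddy's lid was eased up under the fingertip and now stands open by itself, the tall caddy is shut, the arm is clear, and the job is handed in at about 9 s (no verdict was returned).

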